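# Check a bracket blank's corners with radius leaves

### The arm

A 6-joint arm with a two-finger parallel gripper is mounted at the origin on the work surface. World frame = base frame: x ahead of the robot, y to its left, z up, the work surface at z = 0. Lengths are in m, angles in rad, forces in N, time in s.
With the tool pointing down it reaches from about 0.225 to 0.875 m from the base axis. Payload 3.4 kg.
Tool frame: the origin (TCP) lies at the centre of the arm's flange, where the gripper is bolted on; the fingertips stand 173 mm ahead of it and the grasp point (between the pads) lies 155 mm ahead of it (ctrl.grip_depth is the distance from the TCP to the grasp point, in m); z points along the fingers, x is the direction in which the jaws open and shut, and the axes are right-handed (so a half turn about z gives the same grasp; the last joint's range is limited). The gripper opens to 85 mm and grips with 20 to 120 N. Pads are 22 mm wide; open, the fingers measure 114 mm over their backs; the gripper's body (76 mm by 85 mm) begins 54 mm behind the grasp point. The pads swing forward as they close: fully open they stand 13 mm farther back than shut.
Start: joints at [-1.241, 0.276, 1.505, -0, 1.361, -0.121], TCP at [0.251, -0.518, 0.405] pointing down, gripper open.
Joint ranges: [-2.89, 2.89], [-0.75, 2.08], [0.22, 2.7], [-1.18, 4.32], [0.11, 2.71], [-2.7, 2.7]. Speed limits (rad/s): [2.57, 2.57, 3.14, 3.14, 3.14, 3.14].

### API

Orientations are given as a unit quaternion [w, x, y, z].
In Python, from bench import ctrl gives the robot as it stands. The module is installed in compiled form; this text tells all that it offers.
- The arm moves only by the shell command python3 -m inch 'ROWS' [OPENING] [FORCE]. ROWS is text: rows parted by semicolons, each of 6 numbers parted by spaces: the shift along the tool's x, y, z in mm, then the turn, a rotation vector about the tool's x, y, z in rad. In form: dx dy dz rx ry rz; .... A call has 1 to 8 rows; each row shifts and turns the commanded pose from where the row before left it, along the tool's axes as they then stand; what a row does not reach is not made up. A row lasts 1/12 s, in which the tool goes at most 41.7 mm and 7.16 degrees, less where a joint would pass 70% of its speed; a pose out of reach is approached as far as the arm can. A call is refused whole if a number of a shift passes 41.7 or a number of a turn 0.125, either way. A call with a gripper value outside its range is refused whole. OPENING is the finger opening in mm, from 0 to 85.4, set as the call begins (- or left out, the last holds). The fingers move at their own pace and stop on an object; FORCE is the grip in N (left out, the last holds). Time passes only in rows, so rows that do not move let the fingers close. It gives the time, the measured TCP pose, the force and the opening at its end, in the units of the state.
- ctrl.sense(): the state, without advancing time (a new reading comes with each control period).
- ctrl.get_image(name): name is "scene" or "top"; returns a dict with "frame" (400x640x3 uint8, red, green, blue), "vertical_fov" (degrees; the focal length in pixels is half the picture's height over the tangent of half this angle, whatever the lens; pixels are square), "cx", "cy" (the principal point, pixels), "dist" ([k1, k2, p1, p2, k3] as OpenCV has them; the pictures are not rectified), "T" (4x4, takes a point from camera to world coordinates). Camera axes: x right, y down, z forward; pixel columns grow to the right and rows downward; lengths in m; the calibration is good to about 2 mm. A picture is of the moment at which its call begins. There is no depth.
- ctrl.job_done(): hands the job in, once; it reports no verdict.
The state is a dict: "time_s": time; "joint_pos": joint angles; "qvel": joint speeds; "effort": joint torques, N m; "ee_pos": TCP position; "orientation": TCP orientation; "contact_force": force on the tool from outside, world axes, zero at the start; "ft_torque": the same for the moment, N m; "gripper_width": finger opening in m.
Only numpy, scipy, OpenCV 4.12 (cv2) and the standard library are available. Lean on these libraries where they do the work, as an engineer would, in place of code of your own. Each camera call takes 0.05 s, during which the arm holds its last target. There are 200 camera calls.

### The job

Check the two curved corners of the L-shaped board clamped to the bench with the aluminium radius leaves lying round it. First slide the hollow leaf that fits the board's rounded outer corner against that corner, then the rounded leaf that fits the curved inside corner into that one: keep each flat on the bench and press it home with a light steady push of about 8 N (never more than 20 N) for about a second, until it lies flush along both sides of the corner and does not rock. Leave both leaves lying there fully home, flat on the bench, and do not disturb the other things on the bench.

Things in the scene. Friction and masses are not known exactly. Their poses are not given: they have to be found in the camera images.
- work: the workpiece: L-shaped pale board, 18 mm thick, flat on the bench, immovable; arms 170 mm long outside, 56 wide, along +x and +y. Outer corner rounded, radius 30 mm; inside corner a fillet of radius 25 mm; sides straight beyond. Origin: underside, middle of the 56 x 56 mm square where the arms meet. A black clamp screw, 52 mm high, stands near each arm's end.
- outer_corner (a point): point on the bench where the board's two outer sides, produced, would meet if the corner were sharp; at (-28, -28) mm in the board's frame. Axes as the board's.
- inner_corner (a point): point on the bench where the board's two inner sides, produced, would meet; at (28, 28) mm in the board's frame. Axes as the board's.
- hollow_tight: loose L-shaped aluminium leaf, 12 mm thick, legs 84 mm long, 24 wide, inside corner a concave arc of radius 30 mm then 30 mm flats. Fits the outer corner; axes then parallel to the board's. Upright wood knob to grip, 20 mm diameter, 12 to 54 mm high, on the L's corner. Origin: knob's axis, underside. Hollow opens to +x +y (flats face +x and +y); flats produced cross at (8, 8) mm. About 0.12 kg.
- hollow_tight_corner (a point): where this leaf's two flats, produced, cross: (8, 8) mm from its origin, at the underside
- hollow_wide: loose L-shaped aluminium leaf, 12 mm thick, legs 84 mm long, 24 wide, inside corner a concave arc of radius 50 mm then 10 mm flats. Too wide: rocks on the outer corner. Upright wood knob to grip, 20 mm diameter, 12 to 54 mm high, on the L's corner. Origin: knob's axis, underside. Hollow opens to +x +y (flats face +x and +y); flats produced cross at (8, 8) mm. About 0.12 kg.
- round_blunt: loose square aluminium leaf 64 x 64 x 12 mm, one corner rounded, radius 25 mm, then 39 mm flats. Fits the inside corner; axes then parallel to the board's. Upright wood knob to grip in its middle, 20 mm diameter, 12 to 54 mm high. Origin: knob's axis, underside. The rounded corner points to -x -y (flats face -x and -y); flats produced cross at (-32, -32) mm. About 0.12 kg.
- round_blunt_corner (a point): where this leaf's two flats, produced, cross: (-32, -32) mm from its origin, at the underside
- round_sharp: loose square aluminium leaf 64 x 64 x 12 mm, one corner rounded, radius 10 mm, then 54 mm flats. Too sharp: rocks in the inside corner. Upright wood knob to grip in its middle, 20 mm diameter, 12 to 54 mm high. Origin: knob's axis, underside. The rounded corner points to -x -y (flats face -x and -y); flats produced cross at (-32, -32) mm. About 0.12 kg.
- sanding_block: bystander, leave alone: cork sanding block 90 x 45 x 28 mm; origin at its underside
- pencil: bystander, leave alone: carpenter's pencil 180 mm long, 8 mm thick, along its x; origin at its underside
- tape_measure: bystander, leave alone: tape measure 70 x 42 x 62 mm; origin at its underside
- glue: bystander, leave alone: white glue bottle, 60 mm diameter, 170 mm tall; origin at its underside
- screw_jar: bystander, leave alone: glass jar, 70 mm diameter, 85 mm tall; origin at its underside
- screwdriver: bystander, leave alone: screwdriver lying along its x, 180 mm; origin at its underside
- offcut: bystander, leave alone: board offcut 50 x 110 x 18 mm; origin at its underside
Mind the look-alikes: they are no part of the job. What is shaped like the round_blunt but turquoise is not meant. What is shaped like the hollow_tight but green is not meant.

How it is judged:
On the way, in this order (a step that is already met when the one before it is completed fails the run):
1. the hollow 30 mm leaf lies home on the outer corner, flat and parallel, pressed against the board with 6 to 12.5 N in all for 0.6 s (horizontal distance between hollow_tight_corner and outer_corner below 0.0025 m and angle between the x axis of hollow_tight and the x axis of work, either way round below 0.035 rad and height (world z) of hollow_tight below 0.003 m and angle between hollow_tight's own z axis and vertical below 0.05 rad and contact force between hollow_tight and work between 6 and 12.5 N), for 0.6 s.
2. the rounded 25 mm leaf lies home in the inside corner, flat and parallel, pressed against the board with 6 to 12.5 N in all for 0.6 s (horizontal distance between round_blunt_corner and inner_corner below 0.0025 m and angle between the x axis of round_blunt and the x axis of work, either way round below 0.035 rad and height (world z) of round_blunt below 0.003 m and angle between round_blunt's own z axis and vertical below 0.05 rad and contact force between round_blunt and work between 6 and 12.5 N), for 0.6 s.
At the end, for the whole second after the job is handed in: Both fitting leaves lie flat on the bench and at rest, fully home: each one's corner point within 2.5 mm of the board's outer or inside corner point, axes within 0.035 rad of the board's (horizontal distance between hollow_tight_corner and outer_corner below 0.0025 m and angle between the x axis of each of hollow_tight, round_blunt and the x axis of work, either way round below 0.035 rad and height (world z) of each of hollow_tight, round_blunt below 0.003 m and angle between each of hollow_tight, round_blunt's own z axis and vertical below 0.05 rad and horizontal distance between round_blunt_corner and inner_corner below 0.0025 m and linear speed of each of hollow_tight, round_blunt below 0.01 m/s and angular speed of each of hollow_tight, round_blunt below 0.1 rad/s); the robot touches nothing.
It fails at once if the board is pressed with more than 25 N (contact force between anything else and work above 25 N).
It fails at once if another thing on the bench is disturbed (moved more than 30 mm) (distance of any of sanding_block, pencil, tape_measure, glue, screw_jar, screwdriver, offcut from where it was at the start of the episode above 0.03 m).
It also fails if it takes over 72 s, if anything falls off the work surface, if the arm or the gripper's body presses on something with over 40 N, if the wrist force passes 120 N, or if a joint passes its speed limit or range.

## Working session

There is one attempt and no reset: what is moved stays moved. The work goes in short steps, Python scripts to look and compute and a shell command to move; the robot and the scene stay as the last step left them, time stands still between calls to the robot, and variables do not carry over. Pictures are saved under pics/ and viewed, about 8 in all and at most 12, crops included, and the job is handed in when it is done.

```bash
mkdir -p pics; python3 - <<'E'
from bench import ctrl
import cv2,numpy as np
for n in("top","scene"):
    d=ctrl.get_image(n); cv2.imwrite(f"pics/{n}0.png",d["frame"][:,:,::-1]); np.save(f"{n}0.npy",d,allow_pickle=True)
    print(n,d["vertical_fov"],d["cx"],d["cy"],d["dist"],np.round(d["T"],3).tolist())
s=ctrl.sense();print(s)
E
```

```text
top 45.6480874967763 318.9027888626929 208.46633083845435 [-0.10937637  0.          0.          0.          0.        ] [[0.012, -0.999, 0.041, 0.524], [-1.0, -0.012, -0.005, -0.016], [0.005, -0.041, -0.999, 1.432], [0.0, 0.0, 0.0, 1.0]]
scene 49.77160763023319 316.66244024182845 200.52761630196335 [-0.11344389  0.          0.          0.          0.        ] [[-0.65, 0.569, -0.504, 1.245], [0.76, 0.501, -0.414, 0.519], [0.016, -0.652, -0.758, 0.995], [0.0, 0.0, 0.0, 1.0]]
{'time_s': 0.1, 'joint_pos': array([-1.24100543e+00,  2.76495066e-01,  1.50602121e+00, -8.93902511e-06,
        1.36071549e+00, -1.21022987e-01]), 'qvel': array([-0.00059406, -0.00207842, -0.00254805,  0.00101946, -0.0007206 ,
       -0.00077319]), 'effort': array([ 6.40956332e-04, -4.17700446e+01, -2.46405333e+01, -1.53075284e-04,
        5.80342719e-03,  1.28628551e-05]), 'ee_pos': array([ 0.25044142, -0.51736703,  0.40394107]), 'orientation': array([-5.12581745e-04,  8.47259985e-01, -5.31177791e-01, -6.39493190e-04]), 'contact_force': array([-0.04108434,  0.48536876, -0.29188706]), 'ft_torque': array([ 0.03197612, -0.05927443,  0.04204107]), 'gripper_width': 0.08524037784192888}
```

View pics/top0.png

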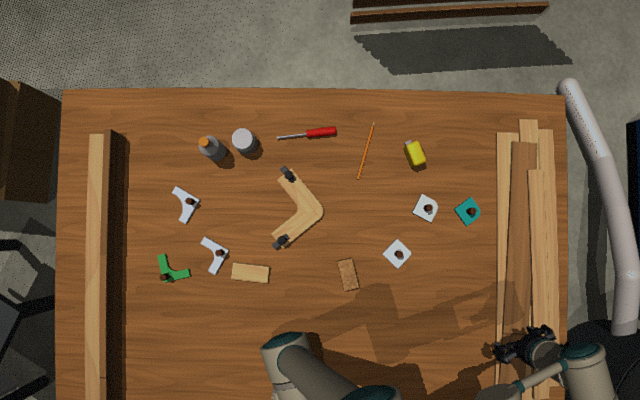

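View pics/scene0.png

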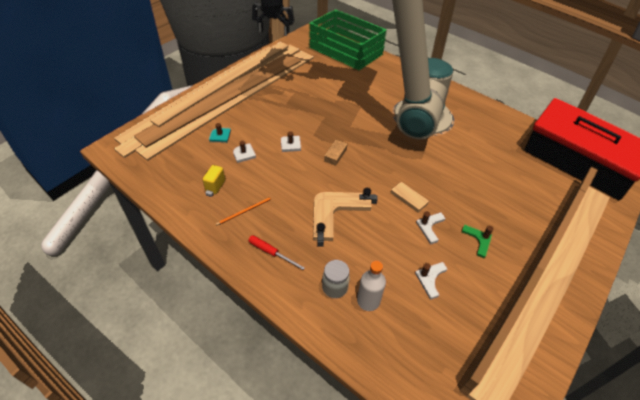

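```bash
cat > h.py <<'E'
import numpy as np,cv2
from scipy.spatial.transform import Rotation as R
class Cam:
    def __init__(s,d):
        f=200/np.tan(np.radians(d["vertical_fov"]/2)); s.K=np.array([[f,0,d["cx"]],[0,f,d["cy"]],[0,0,1]]);s.D=np.array(d["dist"]);s.T=np.array(d["T"]);s.im=d["frame"]
    def plane(s,uv,z):
        p=cv2.undistortPoints(np.float64(uv).reshape(-1,1,2),s.K,s.D)[:,0]
        r=np.c_[p,np.ones(len(p))]@s.T[:3,:3].T; o=s.T[:3,3]
        return (o+r*((z-o[2])/r[:,2])[:,None])[:,:2]
    def pix(s,X):
        Ti=np.linalg.inv(s.T);return cv2.projectPoints(np.float64(X).reshape(-1,1,3),cv2.Rodrigues(Ti[:3,:3])[0],Ti[:3,3],s.K,s.D)[0][:,0]
    def ortho(s,c,half,z,n):  # metric view of plane z: up=+x, left=+y
        g=np.linspace(half,-half,n);X,Y=np.meshgrid(c[0]+g,c[1]+g,indexing='ij')
        uv=s.pix(np.c_[X.ravel(),Y.ravel(),np.full(X.size,z)]).reshape(n,n,2).astype(np.float32)
        return cv2.remap(s.im,uv,None,cv2.INTER_CUBIC)
def load(n): return Cam(np.load(n+"0.npy",allow_pickle=True).item())
E
python3 - <<'E'
from h import *
t,s=load("top"),load("scene")
P={"hA":(187,203),"hB":(215,255),"rA":(427,207),"rB":(397,254)}
rows=[]
for k,uv in P.items():
    c=t.plane(uv,.012)[0];print(k,c)
    rows.append(np.vstack([x.ortho(c,.065,.012,200) for x in(t,s)]))
cv2.imwrite("pics/leaves.png",np.hstack(rows)[:,:,::-1])
c=t.plane((300,210),.018)[0];print("board",c)
cv2.imwrite("pics/board.png",np.hstack([x.ortho(c,.14,.018,400) for x in(t,s)])[:,:,::-1])
E
```

```text
hA [0.59412282 0.37510113]
hB [0.43927206 0.2868255 ]
rA [ 0.59098489 -0.34803925]
rB [ 0.44903397 -0.2579581 ]
board [0.57703364 0.03369525]
```

View pics/leaves.png

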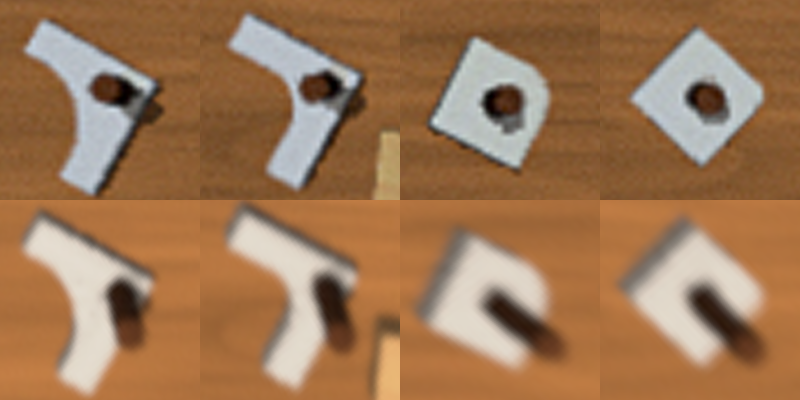

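View pics/board.png

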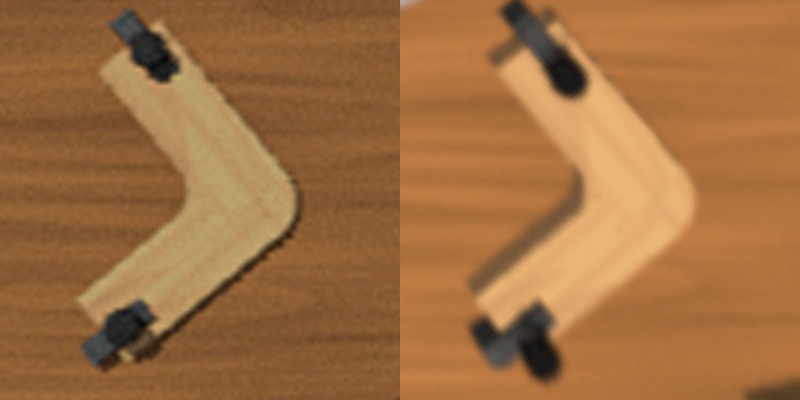

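The pale hollow leaf at top px (215,255) has the tight arc, so it is hollow_tight. The one at (187,203) has the wide arc and short flats. The pale rounded leaf at (427,207) is round_blunt, and (397,254) is the sharp one. The board's outer corner is at about (323,211), with a yaw of about 40°.

Next I fit the edges.

```bash
cat > meas.py <<'E'
from h import *
def contour(cam,c,half,z,thr,n=400):
    im=cam.ortho(c,half,z,n).astype(int)
    m=((im[:,:,2]>thr)).astype(np.uint8)   # blue channel: leaves/board brighter than bench
    cs,_=cv2.findContours(m,cv2.RETR_EXTERNAL,cv2.CHAIN_APPROX_NONE)
    k=max(cs,key=cv2.contourArea);p=k[:,0].astype(float)
    return np.c_[c[0]+half-2*half*p[:,1]/(n-1),c[1]+half-2*half*p[:,0]/(n-1)]
def fit(P,org,yaw,lines,it=4):
    """lines: (axis,offset,lo,hi) edges in object frame; refine (org,yaw) by edge fits"""
    for _ in range(it):
        Rm=np.array([[np.cos(yaw),-np.sin(yaw)],[np.sin(yaw),np.cos(yaw)]]);q=(P-org)@Rm
        A=[];b=[];out=[]
        for ax,off,lo,hi in lines:
            s=(abs(q[:,ax]-off)<.008)&(q[:,1-ax]>lo)&(q[:,1-ax]<hi);e=q[s]
            vx,vy,x0,y0=cv2.fitLine(e.astype(np.float32),cv2.DIST_HUBER,0,1e-4,1e-4).ravel()
            v=np.array([vx,vy]);v*=np.sign(v[1-ax]);t=(lo+hi)/2
            o=(x0,y0)[ax]+v[ax]/v[1-ax]*(t-(x0,y0)[1-ax])-off
            ang=(-v[0] if ax==0 else v[1]); out.append((ax,off,round(o*1e3,2),round(np.degrees(ang),2)))
            A.append(ax);b.append((o,ang))
        d=np.array([np.mean([x[0] for a,x in zip(A,b) if a==k]) for k in(0,1)])
        org=org+Rm@d; yaw+=np.mean([x[1] for x in b])
    return org,np.degrees(yaw),out
def hollow(P,o,y): return fit(P,o,y,[(0,-16,0,50),(1,-16,0,50),(0,8,42,62),(1,8,42,62)] if 0 else [(0,-.016,-.005,.06),(1,-.016,-.005,.06),(0,.008,.045,.062),(1,.008,.045,.062),(0,.068,-.011,.003),(1,.068,-.011,.003)])
def rnd(P,o,y): return fit(P,o,y,[(0,.032,-.025,.025),(1,.032,-.025,.025),(0,-.032,0,.025),(1,-.032,0,.025)])
def board(P,o,y): return fit(P,o,y,[(0,-.028,.01,.08),(1,-.028,.01,.08),(0,.028,.06,.085),(1,.028,.06,.085)])
E
python3 - <<'E'
from meas import *
def rot(y,v): return np.array([np.cos(y)*v[0]-np.sin(y)*v[1],np.sin(y)*v[0]+np.cos(y)*v[1]])
for n in("top","scene"):
    c=load(n)
    for nm,cen,half,z,thr,f,o,y in(("hollow",(.43927,.28683),.065,.012,130,hollow,(.4490,.2730),62),("round",(.591,-.348),.065,.012,130,rnd,(.591,-.350),61),
       ("board",(.577,.0337),.14,.018,85,board,(.577,.0037),40)):
        try:
            P=contour(c,cen,half,z,thr);o,y,out=f(P,np.array(o),np.radians(y))
            print(n,nm,len(P),np.round(o*1e3,1),round(y,2),out)
            if nm=="board":print(" outer",o+rot(np.radians(y),(-.028,-.028)),"inner",o+rot(np.radians(y),(.028,.028)))
        except Exception as e: print(n,nm,repr(e))
E
```

```text
top hollow 1053 [448.7 269.8] 61.47 [(0, -0.016, np.float32(-0.19), np.float32(0.43)), (1, -0.016, np.float32(-0.19), np.float32(-0.42)), (0, 0.008, np.float32(0.1), np.float32(0.46)), (1, 0.008, np.float32(0.26), np.float32(1.11)), (0, 0.068, np.float32(-0.16), np.float32(-1.78)), (1, 0.068, np.float32(0.21), np.float32(0.83))]
top round 666 [ 588.8 -345.4] 62.64 [(0, 0.032, np.float32(-0.03), np.float32(0.9)), (1, 0.032, np.float32(-0.41), np.float32(0.11)), (0, -0.032, np.float32(0.04), np.float32(-0.93)), (1, -0.032, np.float32(0.38), np.float32(0.0))]
top board error("OpenCV(4.12.0) /io/opencv/modules/imgproc/src/linefit.cpp:50: error: (-215:Assertion failed) count > 0 in function 'fitLine2D_wods'\n")
scene hollow 971 [449.9 272.5] 62.23 [(0, -0.016, np.float32(0.26), np.float32(6.41)), (1, -0.016, np.float32(-1.01), np.float32(-1.18)), (0, 0.008, np.float32(0.39), np.float32(-0.3)), (1, 0.008, np.float32(0.01), np.float32(-1.53)), (0, 0.068, np.float32(-0.61), np.float32(0.32)), (1, 0.068, np.float32(0.96), np.float32(-3.72))]
scene round 845 [ 591.  -336.5] 82.9 [(0, 0.032, np.float32(-5.6), np.float32(-13.69)), (1, 0.032, np.float32(-0.34), np.float32(-19.48)), (0, -0.032, np.float32(0.94), np.float32(-17.7)), (1, -0.032, np.float32(-1.29), np.float32(46.82))]
scene board 883 [575.4  -6.1] 39.26 [(0, -0.028, np.float32(-0.58), np.float32(-1.09)), (1, -0.028, np.float32(0.09), np.float32(0.31)), (0, 0.028, np.float32(0.46), np.float32(-0.5)), (1, 0.028, np.float32(0.01), np.float32(0.84))]
 outer [ 0.57148496 -0.0454681 ] inner [0.57940696 0.03333065]
```

```bash
cat > b.py <<'E'
from meas import *
c=load("top")
for thr in(75,85,95):
  try:
    P=contour(c,(.577,.0337),.14,.018,thr);o,y,out=board(P,np.array([.575,-.007]),np.radians(39.5))
    print(thr,np.round(o*1e3,1),round(y,2),[tuple(map(float,z[2:])) for z in out])
    for v in(-.0396,.0396):print(o+v*np.array([np.cos(np.radians(y+45)),np.sin(np.radians(y+45))]))
  except Exception as e: print(thr,repr(e)[:80])
E
python3 b.py
```

```text
75 [577.   -6.9] 40.24 [(0.05999999865889549, -0.6499999761581421), (0.5400000214576721, -0.07999999821186066), (-0.3499999940395355, 0.9100000262260437), (-0.3400000035762787, 0.4300000071525574)]
[ 0.57375168 -0.04635443]
[0.58032063 0.03257268]
85 [577.1  -7. ] 39.96 [(0.7300000190734863, -0.5799999833106995), (1.409999966621399, -0.23999999463558197), (-0.8799999952316284, 1.1100000143051147), (-1.309999942779541, -0.5600000023841858)]
[ 0.57357735 -0.04646054]
[0.58053594 0.03243317]
95 error("OpenCV(4.12.0) /io/opencv/modules/imgproc/src/linefit.cpp:50: error: (-21
```

```bash
python3 -m inch '0 0 0 0 0 -0.1'; cat > go.py <<'E'
# python3 go.py x y z(TCP) yaw_deg_of_tool_x : total shift in tool axes (mm) and turn
import sys,numpy as np
from bench import ctrl
from scipy.spatial.transform import Rotation as R
s=ctrl.sense();w,x,y,z=s["orientation"];M=R.from_quat([x,y,z,w])
psi=np.arctan2(*M.as_matrix()[[1,0],0])
print("t",round(s["time_s"],2),"pos",np.round(s["ee_pos"]*1e3,1),"yaw",round(np.degrees(psi),2),"F",np.round(s["contact_force"],1),"T",np.round(s["ft_torque"],2),"w",round(s["gripper_width"]*1e3,1),"tilt",np.round(M.as_matrix()[:2,2],4))
if len(sys.argv)>4:
    X=np.array(list(map(float,sys.argv[1:4])));yd=np.radians(float(sys.argv[4]))
    d=(yd-psi+np.pi)%(2*np.pi)-np.pi
    print("shift first(no turn)",np.round(M.inv().apply(X-s["ee_pos"])*1e3,1),"rz",round(-d,3))
    c,s_=np.cos(yd),np.sin(yd);D=X-s["ee_pos"]
    print("shift after turn",np.round(np.array([[c,s_,0],[s_,-c,0],[0,0,-1]])@D*1e3,1))
E
python3 go.py .4487 .2698 .195 -73.5
```

```text
time_s: 0.18
ee_pos: [0.2505, -0.5174, 0.4041]
orientation: [-0.0, 0.873, -0.487, -0.0]
contact_force: [0.4, -0.0, 0.4]
gripper_width: 0.0854
t 0.18 pos [ 250.5 -517.4  404.1] yaw -58.35 F [ 0.4 -0.   0.4] T [-0.03  0.01  0.04] w 85.4 tilt [-0.0004  0.0012]
shift first(no turn) [-565.9 -581.8  209.9] rz 0.264
shift after turn [-698.5 -413.7  209.1]
```

```bash
python3 -m inch '0 0 0 0 0 0.088;0 0 0 0 0 0.088;0 0 0 0 0 0.088;-29 -17.2 0 0 0 0;-29 -17.2 0 0 0 0;-29 -17.2 0 0 0 0;-29 -17.2 0 0 0 0;-29 -17.2 0 0 0 0' >/dev/null
python3 -m inch '-29 -17.2 0 0 0 0;-29 -17.2 0 0 0 0;-29 -17.2 0 0 0 0;-29 -17.2 0 0 0 0;-29 -17.2 0 0 0 0;-29 -17.2 0 0 0 0;-29 -17.2 0 0 0 0;-29 -17.2 0 0 0 0' >/dev/null
python3 -m inch '-29 -17.2 0 0 0 0;-29 -17.2 0 0 0 0;-29 -17.2 0 0 0 0;-29 -17.2 0 0 0 0;-29 -17.2 0 0 0 0;-29 -17.2 0 0 0 0;-29 -17.2 0 0 0 0;-29 -17.2 0 0 0 0' >/dev/null
python3 go.py .4487 .2698 .195 -73.5
```

```text
t 2.18 pos [424.5 170.5 404.4] yaw -73.54 F [ 1.1 -1.1  0.3] T [-0.08 -0.   -0.02] w 85.3 tilt [-0.0004 -0.0004]
shift first(no turn) [-88.4 -51.4 209.4] rz -0.001
shift after turn [-88.3 -51.4 209.4]
```

```bash
python3 -m inch '-29.4 -17.1 0 0 0 0;-29.4 -17.1 0 0 0 0;-29.5 -17.2 0 0 0 0;0 0 30 0 0 0;0 0 30 0 0 0;0 0 30 0 0 0;0 0 30 0 0 0;0 0 0 0 0 0' >/dev/null
python3 -m inch '0 0 25 0 0 0;0 0 25 0 0 0;0 0 20 0 0 0;0 0 10 0 0 0;0 0 9 0 0 0;0 0 0 0 0 0' >/dev/null
python3 go.py .4487 .2698 .195 -73.5
python3 - <<'E'
from bench import ctrl
import cv2,numpy as np
d=ctrl.get_image("scene");i=d["frame"][180:300,340:520]
t=ctrl.get_image("top")["frame"][200:300,150:300]
cv2.imwrite("pics/g1.png",np.hstack([cv2.resize(i,(400,267)),cv2.resize(t,(400,267))])[:,:,::-1])
E
```

```text
t 3.35 pos [449.  267.9 195.2] yaw -73.58 F [-0.4  0.6 -0.3] T [-0.03 -0.02 -0.02] w 85.5 tilt [-0.0013 -0.0006]
shift first(no turn) [-1.9 -0.2  0.2] rz -0.001
shift after turn [-1.9 -0.2  0.2]
```

View pics/g1.png

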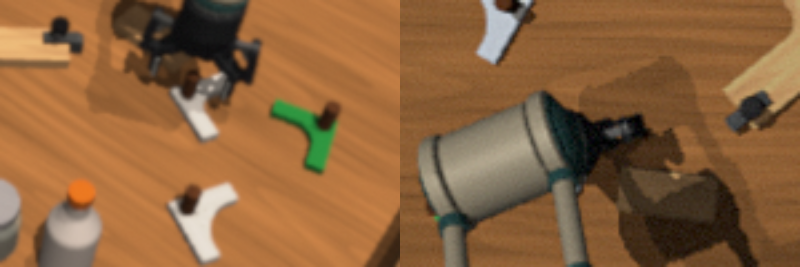

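The knob (about px (190,85) in the left crop) stands between the open fingers, so I close the gripper.

```bash
python3 -m inch '0 0 0 0 0 0;0 0 0 0 0 0;0 0 0 0 0 0;0 0 0 0 0 0;0 0 0 0 0 0;0 0 0 0 0 0;0 0 0 0 0 0;0 0 0 0 0 0' 10 40 | tail -2
python3 go.py .4487 .2698 .195 -73.5
```

```text
contact_force: [-1.0, -0.5, 5.3]
gripper_width: 0.0188
t 4.12 pos [449.1 268.  196.1] yaw -73.57 F [-1.  -0.5  5.3] T [-0.01  0.17  0.02] w 18.8 tilt [0.0006 0.0003]
shift first(no turn) [-1.8 -0.1  1.1] rz -0.001
shift after turn [-1.8 -0.1  1.1]
```

```bash
python3 -m inch '0 0 -5 0 0 0;0 0 -10 0 0 0;0 0 -20 0 0 0;0 0 -25 0 0 0;0 0 -25 0 0 0;0 0 0 0 0 0'|tail -3
python3 go.py .5714 -.0726 .215 -94.95
```

```text
orientation: [-0.004, 0.801, -0.599, 0.002]
contact_force: [1.3, 0.6, -0.4]
gripper_width: 0.0188
t 4.62 pos [450.7 268.7 285.6] yaw -73.56 F [ 1.3  0.6 -0.4] T [-0.   -0.03  0.02] w 18.8 tilt [0.0089 0.0036]
shift first(no turn) [361.6 -18.5  70.5] rz 0.373
shift after turn [ 329.6 -149.7   70.6]
```

```bash
python3 -m inch '0 0 0 0 0 0.093;0 0 0 0 0 0.093;0 0 0 0 0 0.093;0 0 0 0 0 0.094;20 -9.1 0 0 0 0;25 -11.3 0 0 0 0;25 -11.3 0 0 0 0;25 -11.3 0 0 0 0'|tail -1
python3 -m inch '25 -11.3 0 0 0 0;25 -11.3 0 0 0 0;25 -11.3 0 0 0 0;25 -11.3 0 0 0 0;25 -11.3 0 0 0 0;25 -11.3 0 0 0 0;25 -11.3 0 0 0 0;25 -11.3 0 0 0 0'|tail -1
python3 -m inch '25 -11.3 0 0 0 0;10 -5 0 0 0 0;0 0 0 0 0 0'|tail -1
python3 go.py .5714 -.0726 .215 -94.95
python3 - <<'E'
from bench import ctrl
import cv2,numpy as np
d=ctrl.get_image("scene");i=d["frame"][120:280,240:440]
cv2.imwrite("pics/g2.png",cv2.resize(i,(750,600))[:,:,::-1])
E
```

```text
gripper_width: 0.0188
gripper_width: 0.0188
gripper_width: 0.0187
t 6.2 pos [570.5 -76.  280.2] yaw -95.11 F [ 0.1  0.8 -1.6] T [ 0.01 -0.02 -0.02] w 18.7 tilt [ 0.0004 -0.0009]
shift first(no turn) [-3.5 -0.5 65.2] rz -0.003
shift after turn [-3.5 -0.6 65.2]
```

View pics/g2.png

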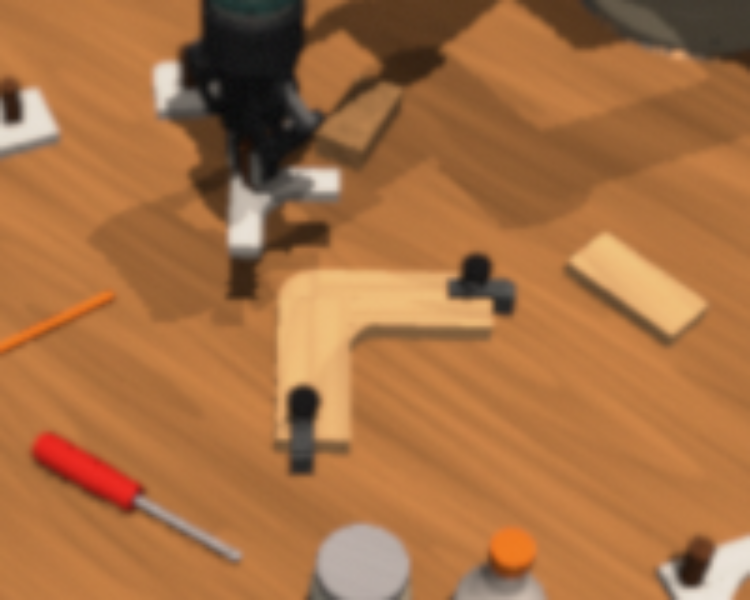

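The leaf hangs level and parallel to the board, standing off its outer corner at crop px (300,285). Now I lower it.

```bash
python3 -m inch '0 0 20 0 0 0;0 0 20 0 0 0;0 0 20 0 0 0;0 0 12 0 0 0;0 0 6 0 0 0;0 0 2 0 0 0;0 0 0 0 0 0;0 0 0 0 0 0'|tail -2
python3 go.py
python3 -m inch '0 0 1.5 0 0 0;0 0 1.5 0 0 0;0 0 0 0 0 0'|tail -2
python3 go.py
```

```text
contact_force: [0.1, 0.1, -1.5]
gripper_width: 0.0188
t 6.92 pos [570.  -73.2 201.5] yaw -94.9 F [ 0.1  0.1 -1.5] T [-0.04  0.   -0.  ] w 18.8 tilt [ 0.0012 -0.0002]
contact_force: [0.2, -0.2, -1.4]
gripper_width: 0.0184
t 7.17 pos [569.8 -73.7 198.1] yaw -94.94 F [ 0.2 -0.2 -1.4] T [ 0.02  0.01 -0.05] w 18.4 tilt [ 0.0007 -0.0002]
```

```bash
for i in 1; do python3 -m inch '0 0 1 0 0 0;0 0 0 0 0 0;0 0 0 0 0 0'|tail -2;python3 go.py
python3 -m inch '0 0 0.7 0 0 0;0 0 0 0 0 0;0 0 0 0 0 0'|tail -2;python3 go.py;done
python3 -m inch '0 0 0.7 0 0 0;0 0 0 0 0 0;0 0 0 0 0 0'|tail -2;python3 go.py
```

```text
contact_force: [-0.3, 1.1, -0.9]
gripper_width: 0.0188
t 7.42 pos [569.7 -73.8 196.7] yaw -94.95 F [-0.3  1.1 -0.9] T [-0.08  0.03 -0.  ] w 18.8 tilt [ 0.     -0.0001]
contact_force: [-0.5, 0.6, 0.5]
gripper_width: 0.0186
t 7.67 pos [569.8 -73.8 196.2] yaw -94.94 F [-0.5  0.6  0.5] T [ 0.02  0.01 -0.02] w 18.6 tilt [ 0.0003 -0.0002]
contact_force: [-1.6, 0.9, 4.7]
gripper_width: 0.0188
t 7.92 pos [569.8 -73.8 196.1] yaw -94.93 F [-1.6  0.9  4.7] T [ 0.09  0.21 -0.  ] w 18.8 tilt [ 0.0005 -0.0004]
```

```bash
python3 -m inch '0 0 -0.5 0 0 0;0 0 0 0 0 0' >/dev/null; python3 go.py .5723 -.0627 .1965 -94.9
python3 -m inch '-2.2 -0.3 0 0 0 0;-2.2 -0.3 0 0 0 0;-2.2 -0.4 0 0 0 0;-2.2 -0.4 0 0 0 0;-2.2 -0.3 0 0 0 0;0 0 0 0 0 0;0 0 0 0 0 0'|tail -2;python3 go.py .5727 -.0577 .196 -94.9
```

```text
t 8.08 pos [569.8 -73.8 196.1] yaw -94.94 F [-1.5 -0.3  2.5] T [-0.03  0.14 -0.01] w 18.6 tilt [ 0.0004 -0.0004]
shift first(no turn) [-11.3  -1.5  -0.4] rz -0.001
shift after turn [-11.3  -1.5  -0.4]
contact_force: [-0.5, -3.0, 4.5]
gripper_width: 0.0187
t 8.67 pos [572.8 -62.7 196.1] yaw -94.92 F [-0.5 -3.   4.5] T [-0.33  0.11  0.  ] w 18.7 tilt [ 0.0012 -0.0004]
shift first(no turn) [-5.   0.5  0.1] rz -0.0
shift after turn [-5.   0.5  0.1]
```

```bash
python3 -m inch '0 0 -0.7 0 0 0;-1 0.1 0 0 0 0;-1 0.1 0 0 0 0;0 0 0 0 0 0;0 0 0 0 0 0'|tail -2;python3 go.py
python3 -m inch '-1 0.1 0 0 0 0;0 0 0 0 0 0;0 0 0 0 0 0'|tail -2;python3 go.py
```

```text
contact_force: [-0.1, 0.0, -0.7]
gripper_width: 0.0186
t 9.08 pos [572.3 -60.5 196.2] yaw -94.95 F [-0.1  0.  -0.7] T [ 0.05 -0.11 -0.04] w 18.6 tilt [-0.0003  0.0007]
contact_force: [-0.0, -0.4, -0.6]
gripper_width: 0.0186
t 9.33 pos [572.2 -59.7 196.2] yaw -94.94 F [-0.  -0.4 -0.6] T [-0.04 -0.01  0.  ] w 18.6 tilt [-0.0007  0.0003]
```

```bash
for i in 1; do python3 -m inch '-0.8 0 0 0 0 0;0 0 0 0 0 0;0 0 0 0 0 0'|tail -2;python3 go.py
python3 -m inch '-0.8 0 0 0 0 0;0 0 0 0 0 0;0 0 0 0 0 0'|tail -2;python3 go.py; 
python3 -m inch '-0.8 0 0 0 0 0;0 0 0 0 0 0;0 0 0 0 0 0'|tail -2;python3 go.py;done
```

```text
contact_force: [-0.1, -0.6, -1.0]
gripper_width: 0.0188
t 9.58 pos [572.3 -59.  196.4] yaw -94.94 F [-0.1 -0.6 -1. ] T [-0.05  0.01 -0.04] w 18.8 tilt [-0.0004  0.0001]
contact_force: [-0.5, 0.3, -0.8]
gripper_width: 0.0187
t 9.83 pos [572.4 -58.3 196.5] yaw -94.94 F [-0.5  0.3 -0.8] T [-0.04  0.04  0.03] w 18.7 tilt [-0.0001 -0.    ]
contact_force: [-0.2, -1.6, -1.2]
gripper_width: 0.0188
t 10.08 pos [572.4 -57.6 196.5] yaw -94.92 F [-0.2 -1.6 -1.2] T [-0.26  0.12  0.06] w 18.8 tilt [-0.0003 -0.0005]
```

```bash
python3 -m inch '-0.5 0 0.3 0 0 0;0 0 0 0 0 0;0 0 0 0 0 0'|tail -2;python3 go.py
python3 -m inch '-0.5 0 0 0 0 0;0 0 0 0 0 0;0 0 0 0 0 0'|tail -2;python3 go.py
```

```text
contact_force: [-1.5, -2.9, 0.6]
gripper_width: 0.0186
t 10.33 pos [572.5 -57.4 196.3] yaw -94.91 F [-1.5 -2.9  0.6] T [-0.6   0.29  0.1 ] w 18.6 tilt [-0.0003 -0.001 ]
contact_force: [-1.6, -4.3, 2.1]
gripper_width: 0.0188
t 10.58 pos [572.5 -57.1 196.4] yaw -94.89 F [-1.6 -4.3  2.1] T [-0.87  0.35  0.12] w 18.8 tilt [-0.0001 -0.0017]
```

```bash
python3 -m inch '-0.6 0.4 0 0 0 0;0 0 0 0 0 0;0 0 0 0 0 0'|tail -2;python3 go.py
python3 -m inch '-0.5 0.1 -0.3 0 0 0;0 0 0 0 0 0;0 0 0 0 0 0'|tail -2;python3 go.py .5727 -.0577 .196 -94.9
```

```text
contact_force: [-1.1, -4.8, 0.2]
gripper_width: 0.0188
t 10.83 pos [572.3 -56.8 196.4] yaw -94.87 F [-1.1 -4.8  0.2] T [-1.16  0.27  0.17] w 18.8 tilt [ 0.0003 -0.0024]
contact_force: [-2.0, -6.6, -0.2]
gripper_width: 0.0189
t 11.08 pos [572.2 -56.3 196.6] yaw -94.86 F [-2.  -6.6 -0.2] T [-1.12  0.34  0.15] w 18.9 tilt [-0.0002 -0.0025]
shift first(no turn) [ 1.3 -0.6  0.6] rz 0.001
shift after turn [ 1.3 -0.6  0.6]
```

```bash
python3 -m inch '0 0.2 0 0 0 -0.01;0 0 0 0 0 0;0 0 0 0 0 0'|tail -2;python3 go.py
python3 -m inch '0 0.2 0 0 0 -0.01;0 0 0 0 0 0;0 0 0 0 0 0'|tail -2;python3 go.py
```

```text
contact_force: [-1.0, -6.2, -0.1]
gripper_width: 0.0189
t 11.33 pos [572.1 -56.3 196.6] yaw -94.33 F [-1.  -6.2 -0.1] T [-1.19  0.23  0.  ] w 18.9 tilt [ 0.0003 -0.0024]
contact_force: [-1.3, -6.5, -0.9]
gripper_width: 0.0187
t 11.58 pos [572.1 -56.3 196.6] yaw -93.79 F [-1.3 -6.5 -0.9] T [-1.14  0.19 -0.21] w 18.7 tilt [ 0.0007 -0.0022]
```

```bash
python3 - <<'E'
from bench import ctrl
import cv2,numpy as np
import h
d=ctrl.get_image("scene");np.save("sceneA.npy",d,allow_pickle=True);c=h.Cam(d)
t=h.Cam(ctrl.get_image("top"))
cv2.imwrite("pics/g3.png",np.hstack([c.ortho((.573,-.04),.08,.012,400),t.ortho((.573,-.04),.08,.012,400)])[:,:,::-1])
E
```

```text
(no output)
```

View pics/g3.png

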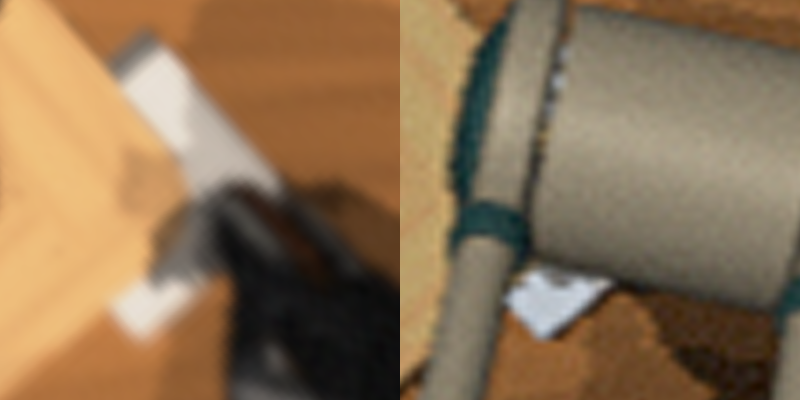

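The leaf is flush along both arms. The torque flips sign around yaw -94.3°, so I centre there, press to about 7.5 N and hold.

```bash
python3 -m inch '-0.4 0 0.2 0 0 0.01;0 0 0 0 0 0;0 0 0 0 0 0;0 0 0 0 0 0'|tail -2;python3 go.py
python3 -m inch '0 0 0 0 0 0;0 0 0 0 0 0;0 0 0 0 0 0;0 0 0 0 0 0;0 0 0 0 0 0;0 0 0 0 0 0;0 0 0 0 0 0;0 0 0 0 0 0'|tail -2;python3 go.py
```

```text
contact_force: [-0.8, -8.1, 0.9]
gripper_width: 0.0189
t 12.02 pos [572.1 -56.2 196.6] yaw -94.32 F [-0.8 -8.1  0.9] T [-1.33  0.29 -0.01] w 18.9 tilt [ 0.0007 -0.0031]
contact_force: [-2.4, -7.7, 1.0]
gripper_width: 0.0185
t 12.68 pos [572.1 -56.2 196.6] yaw -94.32 F [-2.4 -7.7  1. ] T [-1.29  0.37 -0.04] w 18.5 tilt [ 0.0007 -0.003 ]
```

```bash
python3 -m inch '-0.1 0 0 0 0 0;0 0 0 0 0 0;0 0 0 0 0 0;0 0 0 0 0 0;0 0 0 0 0 0;0 0 0 0 0 0;0 0 0 0 0 0;0 0 0 0 0 0'|tail -2;python3 go.py
python3 -m inch '0.6 0 0 0 0 0;0.6 0 0 0 0 0;0.5 0 0.2 0 0 0;0 0 0 0 0 0;0 0 0 0 0 0'|tail -2;python3 go.py
```

```text
contact_force: [-2.1, -7.3, 0.5]
gripper_width: 0.0185
t 13.35 pos [572.1 -56.2 196.6] yaw -94.31 F [-2.1 -7.3  0.5] T [-1.36  0.25 -0.02] w 18.5 tilt [ 0.0007 -0.0032]
contact_force: [-1.0, -5.1, 0.3]
gripper_width: 0.0186
t 13.77 pos [572.  -56.8 196.3] yaw -94.36 F [-1.  -5.1  0.3] T [-0.81  0.17 -0.  ] w 18.6 tilt [ 0.0008 -0.0007]
```

```bash
python3 -m inch '0.4 0 0 0 0 0;0.4 0 0.2 0 0 0;0 0 0 0 0 0;0 0 0 0 0 0'|tail -2;python3 go.py
python3 -m inch '0 0 0 0 0 0;0 0 0 0 0 0;0 0 0 0 0 0;0 0 0 0 0 0' 45|tail -2; python3 go.py
```

```text
contact_force: [-1.3, -0.9, 3.3]
gripper_width: 0.0189
t 14.1 pos [571.9 -57.  196.2] yaw -94.38 F [-1.3 -0.9  3.3] T [-0.23  0.02 -0.03] w 18.9 tilt [0.0008 0.0005]
contact_force: [-0.6, 0.0, 0.5]
gripper_width: 0.0449
t 14.43 pos [571.5 -57.  195.6] yaw -94.37 F [-0.6  0.   0.5] T [ 0.01 -0.03 -0.03] w 44.9 tilt [-0.0006  0.0006]
```

```bash
python3 -m inch '0 0 -10 0 0 0;0 0 -30 0 0 0;0 0 -30 0 0 0;0 0 -30 0 0 0;0 0 0 0 0 0' 80|tail -2; python3 go.py .5888 -.3454 .1965 -72.4
```

```text
contact_force: [1.6, 0.1, 0.3]
gripper_width: 0.08
t 14.85 pos [573.7 -57.6 302.7] yaw -94.36 F [1.6 0.1 0.3] T [-0.04  0.02  0.01] w 80.0 tilt [ 0.0123 -0.0026]
shift first(no turn) [285.6 -35.6 107.1] rz -0.383
shift after turn [278.9  72.7 106.2]
```

```bash
python3 -m inch '0 0 0 0 0 -0.096;0 0 0 0 0 -0.096;0 0 0 0 0 -0.096;0 0 0 0 0 -0.095;25 6.5 0 0 0 0;25 6.5 0 0 0 0;25 6.5 0 0 0 0;25 6.5 0 0 0 0' >/dev/null
python3 -m inch '25 6.5 0 0 0 0;25 6.5 0 0 0 0;25 6.5 0 0 0 0;25 6.5 0 0 0 0;25 6.5 0 0 0 0;25 6.5 0 0 0 0;25 6.5 0 0 0 0;0 0 0 0 0 0' 80|tail -1;python3 go.py .5888 -.3454 .1965 -72.4
cat > chk.py <<'E'
from meas import *
from bench import ctrl
import sys
d=ctrl.get_image("top");np.save("topB.npy",d,allow_pickle=True);c=Cam(d)
cv2.imwrite(sys.argv[1],np.hstack([c.ortho((.573,-.0),.12,.012,400),Cam(ctrl.get_image("scene")).ortho((.573,0),.12,.012,400)])[:,:,::-1])
E
python3 chk.py pics/g4.png
```

```text
gripper_width: 0.0798
t 16.18 pos [ 586.6 -345.9  296. ] yaw -72.61 F [ 0.8 -0.   0.4] T [-0.01 -0.01  0.01] w 79.8 tilt [ 0.0016 -0.0042]
shift first(no turn) [-0.2 -2.2 99.5] rz -0.004
shift after turn [ 0.2 -2.2 99.5]
```

View pics/g4.png

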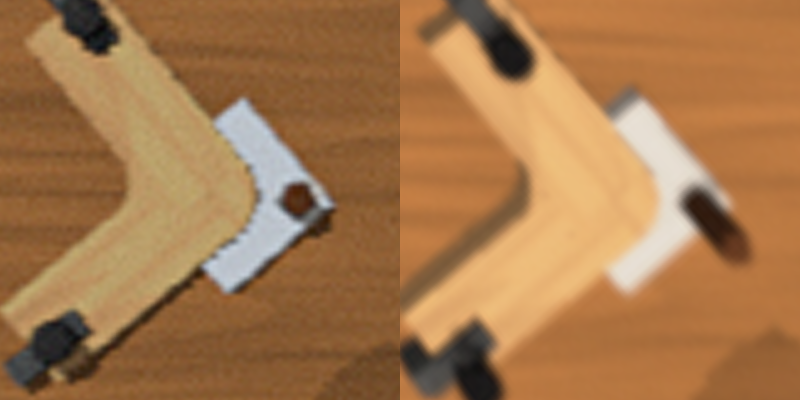

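In both views the hollow leaf lies flush on the outer corner. I'll measure it, and descend on the rounded leaf at the same time.

```bash
python3 - <<'E'
from meas import *
c=Cam(np.load("topB.npy",allow_pickle=True).item())
im=c.ortho((.573,-.05),.09,.012,400).astype(int)
# leaf: grey-white, blue close to red
m=((im[:,:,2]>120)&(im[:,:,0]-im[:,:,2]<30)).astype(np.uint8)
k=max(cv2.findContours(m,0,1)[0],key=cv2.contourArea)[:,0]
P=np.c_[.573+.09-.18*k[:,1]/399,-.05+.09-.18*k[:,0]/399]
o,y,out=fit(P,np.array([.572,-.057]),np.radians(40.3),[(0,-.016,.005,.06),(1,-.016,.005,.06),(0,.068,-.011,.003),(1,.068,-.011,.003)])
print(o,y,[tuple(map(float,z[2:])) for z in out], o+.0113*np.array([np.cos(np.radians(y+45)),np.sin(np.radians(y+45))]))
E
python3 -m inch '0 -1.1 0 0 0 0;0 -1.1 0 0 0 0;0 0 25 0 0 0;0 0 30 0 0 0;0 0 25 0 0 0;0 0 12 0 0 0;0 0 6 0 0 0;0 0 0 0 0 0'|tail -2
python3 go.py .5888 -.3454 .1965 -72.4
```

```text
[ 0.57272653 -0.05781687] 40.81175811342214 [(-0.28999999165534973, 0.3199999928474426), (-0.3799999952316284, -0.9300000071525574), (0.23999999463558197, -3.3299999237060547), (0.4699999988079071, 3.75)] [ 0.5735518  -0.04654704]
contact_force: [-0.3, 1.0, 0.6]
gripper_width: 0.0798
t 16.95 pos [ 588.7 -339.6  196.9] yaw -72.37 F [-0.3  1.   0.6] T [-0.03 -0.01  0.01] w 79.8 tilt [-0.0018  0.0013]
shift first(no turn) [5.6 1.6 0.4] rz 0.0
shift after turn [5.6 1.6 0.4]
```

Hollow leaf corner is within 0.3 mm of the board corner, and the yaw agrees to about 0.6°. Next: grip the rounded leaf.

```bash
python3 -m inch '2.8 0.8 0 0 0 0;2.8 0.8 0 0 0 0;0 0 0 0 0 0'|tail -1;python3 go.py .5888 -.3454 .1965 -72.4
python3 -m inch '0 0 0 0 0 0;0 0 0 0 0 0;0 0 0 0 0 0;0 0 0 0 0 0;0 0 0 0 0 0;0 0 0 0 0 0;0 0 0 0 0 0;0 0 0 0 0 0' 10 40|tail -1; python3 go.py
python3 -m inch '0 0 -5 0 0 0;0 0 -10 0 0 0;0 0 -25 0 0 0;0 0 -25 0 0 0;0 0 -20 0 0 0;0 0 0 0 0 0'|tail -1; python3 go.py
```

```text
gripper_width: 0.0801
t 17.2 pos [ 589.5 -347.3  199.8] yaw -72.44 F [-0.8 -0.2  0.5] T [0.03 0.04 0.01] w 80.1 tilt [ 0.0031 -0.0027]
shift first(no turn) [-2.1  0.1  3.3] rz -0.001
shift after turn [-2.1  0.1  3.3]
gripper_width: 0.0185
t 17.87 pos [ 588.9 -346.1  198.2] yaw -72.42 F [-0.   0.7  2.4] T [0.16 0.14 0.  ] w 18.5 tilt [ 0.0002 -0.0001]
gripper_width: 0.0184
t 18.37 pos [ 590.2 -347.2  288.6] yaw -72.42 F [ 0.6  0.  -0. ] T [-0.02 -0.02 -0.02] w 18.4 tilt [ 0.0081 -0.0061]
```

```bash
python3 go.py .5853 .0946 .2 -94.65; python3 -m inch '0 0 0 0 0 0.097;0 0 0 0 0 0.097;0 0 0 0 0 0.097;0 0 0 0 0 0.097;-20 2 0 0 0 0;-25 2.2 0 0 0 0;-25 2.2 0 0 0 0;-25 2.2 0 0 0 0'|tail -1;python3 go.py .5853 .0946 .2 -94.65
```

```text
t 18.37 pos [ 590.2 -347.2  288.6] yaw -72.42 F [ 0.6  0.  -0. ] T [-0.02 -0.02 -0.02] w 18.4 tilt [ 0.0081 -0.0061]
shift first(no turn) [-423.3 -128.3   85.9] rz 0.388
shift after turn [-439.9   40.7   88.6]
gripper_width: 0.0189
t 19.03 pos [ 587.5 -250.   282. ] yaw -94.7 F [ 0.8  0.3 -0.8] T [-0.06  0.   -0.03] w 18.9 tilt [-0.0013  0.0007]
shift first(no turn) [-343.2   30.3   82.2] rz -0.001
shift after turn [-343.2   30.1   82. ]
```

```bash
python3 -m inch '-28 2.5 0 0 0 0;-28 2.5 0 0 0 0;-28 2.5 0 0 0 0;-28 2.5 0 0 0 0;-28 2.5 0 0 0 0;-28 2.5 0 0 0 0;-28 2.5 0 0 0 0;-28 2.5 0 0 0 0'|tail -1
python3 -m inch '-28 2.5 0 0 0 0;-28 2.5 0 0 0 0;-28 2.5 0 0 0 0;-20 1.5 0 0 0 0;0 0 0 0 0 0;0 0 0 0 0 0'|tail -1;python3 go.py .5853 .0946 .2 -94.65
```

```text
gripper_width: 0.0184
gripper_width: 0.0187
t 20.2 pos [585.3  79.4 282.3] yaw -94.51 F [-0.6 -0.5 -0.8] T [-0.03  0.01 -0.06] w 18.7 tilt [-0.001  -0.0005]
shift first(no turn) [-15.2   1.1  82.3] rz 0.002
shift after turn [-15.1   1.2  82.3]
```

```bash
python3 -m inch '-8 0.6 0 0 0 0;-8 0.6 0 0 0 0;0 0 25 0 0 0;0 0 25 0 0 0;0 0 15 0 0 0;0 0 8 0 0 0;0 0 5 0 0 0;0 0 0 0 0 0'|tail -1;python3 go.py .5853 .0946 .2 -94.65
python3 -m inch '0 0 1.5 0 0 0;0 0 0 0 0 0;0 0 0 0 0 0'|tail -1;python3 go.py .5853 .0946 .2 -94.65
```

```text
gripper_width: 0.0189
t 20.87 pos [585.8  94.2 204.1] yaw -94.69 F [ 0.1  0.2 -2.5] T [ 0.04  0.01 -0.01] w 18.9 tilt [-0.0013 -0.0001]
shift first(no turn) [-0.3  0.5  4.1] rz -0.001
shift after turn [-0.3  0.5  4.1]
gripper_width: 0.0184
t 21.12 pos [586.2  94.4 204.4] yaw -94.66 F [ 0.6 -0.2 -1.9] T [-0.02  0.02  0.03] w 18.4 tilt [0.002 0.   ]
shift first(no turn) [-0.1  0.9  4.4] rz -0.0
shift after turn [-0.1  0.9  4.4]
```

```bash
python3 - <<'E'
from bench import ctrl
import cv2,numpy as np
d=ctrl.get_image("scene");i=d["frame"][140:290,250:450]
cv2.imwrite("pics/g5.png",cv2.resize(i,(800,600))[:,:,::-1])
E
```

```text
(no output)
```

View pics/g5.png

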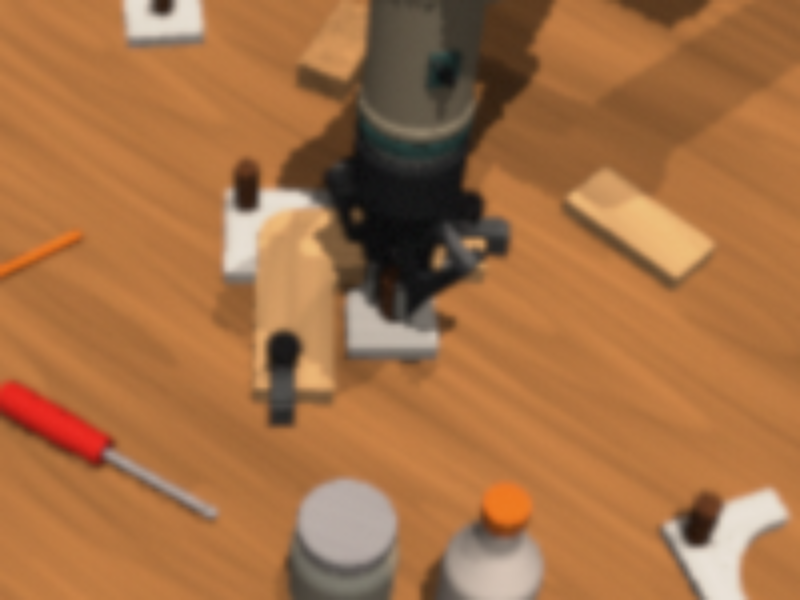

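The rounded leaf hangs level inside the elbow (crop px (390,330)), and the hollow leaf is still in place. I lower it on.

```bash
python3 -m inch '0 0 2 0 0 0;0 0 2 0 0 0;0 0 0 0 0 0;0 0 0 0 0 0'|tail -1;python3 go.py
python3 -m inch '0 0 1 0 0 0;0 0 0 0 0 0;0 0 0 0 0 0'|tail -1;python3 go.py
python3 -m inch '0 0 0.7 0 0 0;0 0 0 0 0 0;0 0 0 0 0 0'|tail -1;python3 go.py .5845 .0826 .198 -94.65
```

```text
gripper_width: 0.0184
t 21.5 pos [585.7  94.5 199.3] yaw -94.65 F [ 0.2 -1.1 -1.6] T [0.02 0.05 0.03] w 18.4 tilt [-0.0003 -0.0001]
gripper_width: 0.0185
t 21.75 pos [585.8  94.5 198.3] yaw -94.65 F [-0.6  0.5 -1.1] T [-0.01  0.01  0.05] w 18.5 tilt [-0.     -0.0001]
gripper_width: 0.0186
t 22.0 pos [585.8  94.4 198.2] yaw -94.65 F [-2.1 -0.5  2.6] T [ 0.05  0.2  -0.05] w 18.6 tilt [ 0.0004 -0.0001]
shift first(no turn) [11.9  0.3  0.2] rz 0.0
shift after turn [11.9  0.3  0.2]
```

```bash
python3 -m inch '0 0 -0.4 0 0 0;2.4 0.1 0 0 0 0;2.4 0.1 0 0 0 0;2.4 0 0 0 0 0;2.4 0.1 0 0 0 0;2.2 0 0 0 0 0;0 0 0 0 0 0;0 0 0 0 0 0'|tail -1;python3 go.py
python3 -m inch '1.2 0 0 0 0 0;1.2 0 0 0 0 0;0 0 0 0 0 0;0 0 0 0 0 0'|tail -1;python3 go.py .5841 .0776 .198 -94.65
```

```text
gripper_width: 0.0187
t 22.67 pos [584.6  82.3 198.2] yaw -94.66 F [-0.8 -0.5  2.3] T [ 0.04 -0.04 -0.  ] w 18.7 tilt [ 0.0003 -0.0007]
gripper_width: 0.0189
t 23.0 pos [584.4  80.3 198.2] yaw -94.65 F [0.6 1.7 1.4] T [ 0.27  0.01 -0.05] w 18.9 tilt [ 0.0003 -0.0001]
shift first(no turn) [2.7 0.1 0.2] rz -0.0
shift after turn [2.7 0.1 0.2]
```

```bash
python3 -m inch '0.8 0 0 0 0 0;0 0 0 0 0 0;0 0 0 0 0 0'|tail -1;python3 go.py
python3 -m inch '0.8 0 0 0 0 0;0 0 0 0 0 0;0 0 0 0 0 0'|tail -1;python3 go.py 
python3 -m inch '0.6 0 0 0 0 0;0 0 0 0 0 0;0 0 0 0 0 0'|tail -1;python3 go.py .5841 .0776 .198 -94.65
```

```text
gripper_width: 0.0185
t 23.25 pos [584.3  79.6 198.2] yaw -94.65 F [0.3 1.2 2.3] T [ 0.39 -0.03  0.  ] w 18.5 tilt [0.0002 0.0001]
gripper_width: 0.0187
t 23.5 pos [584.2  79.3 198.2] yaw -94.67 F [-0.3  5.1  2.6] T [ 0.89 -0.07  0.08] w 18.7 tilt [0.0003 0.0011]
gripper_width: 0.0186
t 23.75 pos [584.2  79.  198.2] yaw -94.68 F [-0.2  6.1  3.2] T [ 1.1  -0.1   0.08] w 18.6 tilt [0.0003 0.002 ]
shift first(no turn) [ 1.4 -0.1  0.2] rz -0.001
shift after turn [ 1.4 -0.1  0.2]
```

```bash
python3 -m inch '0 0 0 0 0 -0.01;0 0 0 0 0 0;0 0 0 0 0 0'|tail -1;python3 go.py
python3 -m inch '0 0 0 0 0 -0.01;0 0 0 0 0 0;0 0 0 0 0 0'|tail -1;python3 go.py 
python3 -m inch '0 0 -0.3 0 0 0.012;0 0 0 0 0 0.013;0 0 0 0 0 0;0 0 0 0 0 0'|tail -1;python3 go.py .5841 .0776 .198 -94.65
```

```text
gripper_width: 0.0187
t 24.0 pos [584.1  79.  198.2] yaw -94.12 F [-0.2  6.4  3.9] T [ 1.09  0.01 -0.01] w 18.7 tilt [0.0001 0.0018]
gripper_width: 0.0186
t 24.25 pos [584.1  79.  198.2] yaw -93.58 F [-0.2  5.7  3. ] T [ 1.06  0.04 -0.2 ] w 18.6 tilt [-0.      0.0019]
gripper_width: 0.0187
t 24.58 pos [584.1  79.  198.3] yaw -94.96 F [0.9 5.9 1.4] T [ 1.06 -0.13  0.1 ] w 18.7 tilt [0.     0.0017]
shift first(no turn) [ 1.4 -0.1  0.3] rz -0.005
shift after turn [ 1.4 -0.1  0.3]
```

Same yaw response as before, centred at about -94.3°, so it is flush. I press and hold.

```bash
python3 -m inch '0.7 0 -0.1 0 0 -0.011;0 0 0 0 0 0;0 0 0 0 0 0;0 0 0 0 0 0'|tail -1;python3 go.py
python3 -m inch '0.1 0 0 0 0 0;0 0 0 0 0 0;0 0 0 0 0 0;0 0 0 0 0 0;0 0 0 0 0 0;0 0 0 0 0 0;0 0 0 0 0 0;0 0 0 0 0 0'|tail -1;python3 go.py
python3 -m inch '0 0 0 0 0 0;0 0 0 0 0 0;0 0 0 0 0 0;0 0 0 0 0 0;0 0 0 0 0 0;0 0 0 0 0 0'|tail -1;python3 go.py
```

```text
gripper_width: 0.0189
t 24.92 pos [584.   78.6 198.3] yaw -94.38 F [0.6 7.1 1. ] T [ 1.34 -0.08 -0.02] w 18.9 tilt [-0.0002  0.0027]
gripper_width: 0.0185
t 25.58 pos [584.   78.6 198.3] yaw -94.37 F [0.9 7.8 0.6] T [ 1.37 -0.05  0.01] w 18.5 tilt [-0.0002  0.0028]
gripper_width: 0.0183
t 26.08 pos [584.   78.6 198.3] yaw -94.38 F [-0.1  8.2  1.4] T [ 1.34 -0.09 -0.02] w 18.3 tilt [-0.0002  0.0028]
```

```bash
python3 -m inch '-0.6 0 0 0 0 0;-0.6 0 0 0 0 0;-0.6 0 0 0 0 0;-0.4 0 0.1 0 0 0;0 0 0 0 0 0;0 0 0 0 0 0'|tail -1;python3 go.py
```

```text
gripper_width: 0.0183
t 26.58 pos [584.   79.3 198.2] yaw -94.31 F [-0.1  2.7  0.4] T [ 0.49  0.02 -0.07] w 18.3 tilt [-0.0007 -0.0004]
```

```bash
python3 -m inch '-0.4 0 0.2 0 0 0;0 0 0 0 0 0;0 0 0 0 0 0'|tail -1;python3 go.py
python3 -m inch '0 0 0 0 0 0;0 0 0 0 0 0;0 0 0 0 0 0;0 0 0 0 0 0' 45|tail -1
python3 -m inch '0 0 -10 0 0 0;0 0 -25 0 0 0;0 0 -35 0 0 0;0 0 -40 0 0 0;0 0 -40 0 0 0;0 0 0 0 0 0'|tail -1
python3 -m inch '35 0 0 0 0 0;35 0 0 0 0 0;35 0 0 0 0 0;35 0 0 0 0 0;35 0 0 0 0 0;35 0 0 0 0 0;35 0 0 0 0 0;35 0 0 0 0 0'|tail -1
python3 -m inch '35 0 0 0 0 0;35 0 0 0 0 0;0 0 0 0 0 0'|tail -1;python3 go.py
python3 chk.py pics/g6.png
python3 - <<'E'
from meas import *
c=Cam(np.load("topB.npy",allow_pickle=True).item())
im=c.ortho((.573,.01),.13,.012,500).astype(int)
m=((im[:,:,2]>120)&(im[:,:,0]-im[:,:,2]<30)).astype(np.uint8)
ks=sorted(cv2.findContours(m,0,1)[0],key=cv2.contourArea)[-2:]
for k in ks:
    k=k[:,0];P=np.c_[.573+.13-.26*k[:,1]/499,.01+.13-.26*k[:,0]/499]
    h=P[:,1].mean()<0
    o,y,out=fit(P,np.array([.572,-.057] if h else [.584,.079]),np.radians(40.3),[(0,-.016,.005,.06),(1,-.016,.005,.06)] if h else [(0,.032,-.025,.025),(1,.032,-.025,.025),(0,-.032,0,.025),(1,-.032,0,.025)])
    a=np.radians(y+45);print("hollow" if h else "round",o,round(y,2),[tuple(map(float,z[2:])) for z in out],"corner",o+(.0113 if h else -.04525)*np.array([np.cos(a),np.sin(a)]))
E
```

```text
gripper_width: 0.0187
t 26.83 pos [584.1  79.5 198.2] yaw -94.3 F [ 0.  -0.4  1.5] T [-0.01  0.19 -0.02] w 18.7 tilt [-0.0006 -0.001 ]
gripper_width: 0.045
gripper_width: 0.0452
gripper_width: 0.0453
gripper_width: 0.045
t 28.58 pos [ 557.5 -275.2  348.6] yaw -94.58 F [ 0.7 -0.1 -0.8] T [ 0.09 -0.02  0.06] w 45.0 tilt [ 0.0013 -0.0057]
hollow [ 0.57300314 -0.05798834] 40.83 [(0.25999999046325684, 0.14000000059604645), (-0.07000000029802322, -0.3799999952316284)] corner [ 0.57382488 -0.04671826]
round [0.58465804 0.07846347] 41.73 [(0.029999999329447746, -0.03999999910593033), (0.1599999964237213, -0.4000000059604645), (-0.07999999821186066, -0.3100000023841858), (-0.15000000596046448, 0.9399999976158142)] corner [0.58207792 0.03328709]
```

View pics/g6.png

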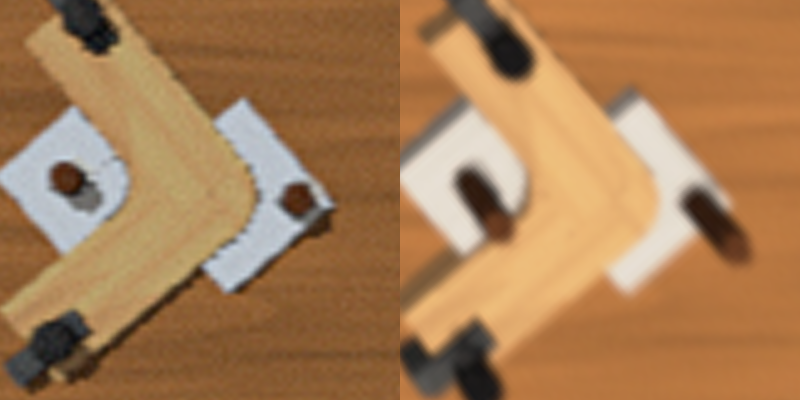

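Both leaves look seated. One number disagrees a little: the rounded leaf's yaw fits at 41.7° and the hollow leaf's at 40.8°. I'll check for a gap along its flats.

```bash
python3 - <<'E'
from meas import *
c=Cam(np.load("topB.npy",allow_pickle=True).item());g=cv2.cvtColor(c.im,cv2.COLOR_RGB2GRAY)
y=np.radians(40.6);Rm=np.array([[np.cos(y),-np.sin(y)],[np.sin(y),np.cos(y)]])
inner=np.array([.5807,.0330])
for ax in(0,1):
  for t in(.03,.037,.044,.051,.058):
    q=np.zeros((13,2));q[:,ax]=np.arange(-9,10,1.5)*1e-3;q[:,1-ax]=t
    X=q@Rm.T+inner;uv=c.pix(np.c_[X,np.full(13,.012)]).astype(np.float32)[None]
    print(ax,t,cv2.remap(c.im,uv,None,1)[0][:,2])
E
```

```text
0 0.03 [ 98 102 104 101  97 100 119 150 183 202 200 186 155]
0 0.037 [ 98  99  98  98 106 121 146 173 196 206 208 203 186]
0 0.044 [ 99 102 105 103 105 125 158 185 197 205 204 203 201]
0 0.051 [ 98  99 102 105 112 126 153 184 203 204 204 204 203]
0 0.058 [ 97 101 103 104 106 124 152 180 194 205 208 207 205]
1 0.03 [ 96  92  88  89  97 113 138 169 197 205 203 202 202]
1 0.037 [ 94  94  92  89  94 118 155 190 205 205 204 202 201]
1 0.044 [ 95  92  90  89  99 122 150 178 199 205 204 204 202]
1 0.051 [ 94  93  92  88  89 105 136 171 190 201 203 202 201]
1 0.058 [101  98  92  86  89 101 122 160 191 206 206 205 206]
```

There is no dark bench strip along either flat. At most a few tenths of a mm shows at one end, well within tolerance, so I hand in.

```bash
python3 -c "
from bench import ctrl
print(ctrl.job_done())"
```

```text
the job is handed in; nothing more can be done
None
```

I seated both fitting leaves, the hollow 30 mm leaf on the outer corner first and then the rounded 25 mm leaf in the inside corner. I handed the job in at about 29 s of the 72 s allowed. No verdict was reported.

- **Method:** I carried each leaf by its knob, a few centimetres clear of the bench, to about 15–18 mm short of its corner. Then I set it down, slid it in and pressed. I turned the gripper until the twisting moment about vertical was near zero, held about 8 N for more than a second, eased off and let go.
- **Hollow leaf:** the last picture puts its corner point about 0.4 mm from the board's, and its angle within about 0.7° of the first board fit.
- **Rounded leaf:** the checks disagree slightly.
    - The last fit puts its corner 1–1.8 mm from my estimate of the inside corner (limit 2.5 mm).
    - Its angle comes out 0.9° from the hollow leaf's and about 1.6° from the first board fit (limit 2°).
    - The gripper's angle while pressing agreed with the hollow leaf to about 0.1°, and no dark gap shows along either flat, so I judged it home.
- **Limits of the checks:** the 8 N is the force at the wrist. It includes roughly 1 N of bench friction, and I had no direct reading of the force on the board. I checked the other things on the bench only by eye, and those in view looked undisturbed.

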